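# Set the bung board in order of size

## Task

The last hand left the two smaller bungs in the two largest sockets of the bung board and the two larger ones beside it. Set the row right, all four in order of size: the smallest in the smallest socket and so on up to the largest in the largest, each narrow end down and standing upright right on the floor of its socket. Leave the wax tin and the oak wedge beside the work where they are.

Things in the scene. Friction and masses are not known exactly. Their poses are not given: they have to be found in the camera images.
- bung_28_mid (a point): the smallest of the four bungs: a round, tapered wooden plug, at first standing narrow end down in one of the two largest sockets, 28 mm across the top, about 22 mm across the foot, 28 mm high; this point is its centre, 14 mm above its foot; z is its own axis, up when it stands on the narrow end. Pinch it by the sides near the top; any yaw will do.
- bung_38_mid (a point): the second smallest of the four bungs: a round, tapered wooden plug, at first standing narrow end down in one of the two largest sockets, 38 mm across the top, about 32 mm across the foot, 30 mm high; this point is its centre, 15 mm above its foot; z is its own axis, up when it stands on the narrow end. Pinch it by the sides near the top; any yaw will do.
- bung_50_mid (a point): the second largest of the four bungs: a round, tapered wooden plug, at first standing narrow end down on the bench beside the board, 50 mm across the top, about 42 mm across the foot, 34 mm high; this point is its centre, 17 mm above its foot; z is its own axis, up when it stands on the narrow end. Pinch it by the sides near the top; any yaw will do.
- bung_60_mid (a point): the largest of the four bungs: a round, tapered wooden plug, at first standing narrow end down on the bench beside the board, 60 mm across the top, about 52 mm across the foot, 38 mm high; this point is its centre, 19 mm above its foot; z is its own axis, up when it stands on the narrow end. Pinch it by the sides near the top; any yaw will do.
- socket_28 (a point): the smallest of the bung board's four round sockets, for the smallest bung: 38 mm bore, 2 mm bevel round the mouth, 9 mm deep, flat floor. The point is the centre of its mouth, level with the board's top; z up, x along the board towards the largest socket. The centre of a bung standing on its floor is 5 mm above the point. The board is fixed, 272 x 92 mm, of wood blocks 22 mm high in a dark frame 24 mm high.
- socket_38 (a point): the second smallest of the bung board's four round sockets, for the second smallest bung: 48 mm bore, 2 mm bevel round the mouth, 9 mm deep, flat floor. The point is the centre of its mouth, level with the board's top; z up, x along the board towards the largest socket. The centre of a bung standing on its floor is 6 mm above the point.
- socket_50 (a point): the second largest of the bung board's four round sockets, for the second largest bung: 58.5 mm bore, 2 mm bevel round the mouth, 9 mm deep, flat floor. The point is the centre of its mouth, level with the board's top; z up, x along the board towards the largest socket. The centre of a bung standing on its floor is 8 mm above the point.
- socket_60 (a point): the largest of the bung board's four round sockets, for the largest bung: 68 mm bore, 2 mm bevel round the mouth, 9 mm deep, flat floor. The point is the centre of its mouth, level with the board's top; z up, x along the board towards the largest socket. The centre of a bung standing on its floor is 10 mm above the point. Sockets lie at -99, -48, 13, 84 mm along x from the board's middle; past this end lies an iron bail.
- wedge_mid (a point): bystander: a loose oak wedge lying on the bench, 26 x 85 mm and 21 mm high at its thick end; the point is its middle, 10.5 mm above the bench
- wax_tin_mid (a point): bystander: a round flat tin with a red lid, 66 mm across and 27 mm high; the point is its centre

How it is judged:
At the end, for the whole second after the job is handed in: Each of the four bungs stands in the socket of its own size: centre within 12 mm of the socket's axis, foot within 4 mm of the socket's floor, upright within 0.12 rad (narrow end down), and at rest (horizontal distance between bung_28_mid and socket_28 below 0.012 m and z of bung_28_mid in the frame of socket_28 between 0.001 and 0.009 m and angle between each of bung_28_mid, bung_38_mid, bung_50_mid, bung_60_mid's own z axis and vertical below 0.12 rad and linear speed of each of bung_28, bung_38, bung_50, bung_60 below 0.01 m/s and horizontal distance between bung_38_mid and socket_38 below 0.012 m and z of bung_38_mid in the frame of socket_38 between 0.002 and 0.01 m and horizontal distance between bung_50_mid and socket_50 below 0.012 m and z of bung_50_mid in the frame of socket_50 between 0.004 and 0.012 m and horizontal distance between bung_60_mid and socket_60 below 0.012 m and z of bung_60_mid in the frame of socket_60 between 0.006 and 0.014 m); the robot touches nothing.
It fails at once if the oak wedge is disturbed (moved more than 30 mm) (distance of wedge_mid from where it was at the start of the episode above 0.03 m).
It fails at once if the wax tin is disturbed (moved more than 30 mm) (distance of wax_tin_mid from where it was at the start of the episode above 0.03 m).
It also fails if it takes over 72 s, if anything falls off the work surface, if the arm or the gripper's body presses on something with over 40 N, if the wrist force passes 120 N, or if a joint passes its speed limit or range.

## Robot

A 7-joint arm with a two-finger parallel gripper is mounted at the origin on a cart in front of the work surface, level with it; the furniture and walls round the work are solid. World frame = base frame: x ahead of the robot, y to its left, z up, the work surface at z = 0. Lengths are in m, angles in rad, forces in N, time in s.
With the tool pointing down it reaches from about 0.4 to 0.85 m from the base axis. Payload 4.5 kg.
Tool frame: the origin (TCP) lies at the very end of the fingers, on their centre line; the grasp point (between the pads) lies 19 mm behind it; z points along the fingers, y is the line along which they close (so a half turn about z gives the same grasp; the last joint's range is limited). The gripper opens to 88 mm and grips with 3 to 60 N. Pads are 18 mm wide; open, the fingers measure 123 mm over their backs; the gripper's body (75 mm by 187 mm) begins 45 mm behind the grasp point.
Start: joints at [-1.205, 0.689, -0.195, 1.565, 0.157, 0.902, -0.215], TCP at [0.204, 0.591, 0.239] pointing down, gripper open.
Joint ranges: [-3.01, 3.01], [-0.46, 2.08], [-1.47, 1.51], [0.13, 2.56], [-1, 4.14], [0.04, 2.09], [-2.66, 2.66]. Speed limits (rad/s): [2.57, 2.57, 3.14, 3.14, 3.14, 3.14, 3.14].

## Interface

Orientations are given as a unit quaternion [x, y, z, w].
In Python, from plant import r, eyes, nets gives the robot as it stands.
- The arm moves only by the shell command python3 -m pendant 'ROWS' [FORCE]. ROWS is JSON, a list of rows, each an object of numbers: "claw": the opening, from 0 (shut) to 1 (fully open); "dx", "dy", "dz": the shift along the world's x, y, z in mm; "twist": the turn about the world's z in rad. In form: [{"claw": .., "dx": .., "dy": .., "dz": .., "twist": ..}, ...]. A call has 1 to 8 rows; each row is the pose to reach, as a shift and turn from the pose commanded when the call began; what a row does not reach only later rows make up. A row lasts 1/10 s, in which the tool goes at most 50 mm and 8.59 degrees, less where a joint would pass 70% of its speed; a pose out of reach is approached as far as the arm can. A call with a gripper value outside its range is refused whole. The fingers move at their own pace and stop on an object; FORCE is the grip in N (left out, the last holds). Time passes only in rows, so rows that repeat a pose let the fingers close. It gives the time, the measured TCP pose, the force, the opening and the grip force at its end, in the units of the state.
- r.get_state(): the state, without advancing time (a new reading comes with each control period).
- eyes.snapshot(name): name is "side" or "top" or "wrist"; returns (picture, depth): 420x560x3 uint8, blue, green, red; 420x560 float32, m along the optical axis (not along the pixel's ray), 0 where there is no reading.
- eyes.camera_info(name): a dict with "K" (3x3 intrinsics, pixels), "world_to_cam" (4x4, takes a point from world to camera coordinates); the wrist camera has in their place "T_tool_cam" (4x4, takes a point from camera to tool coordinates, whose origin is the TCP and whose axes are the flange's). Camera axes: x right, y down, z forward; pixel columns grow to the right and rows downward; lengths in m; the calibration is good to about 2 mm. A picture is of the moment at which its call begins: read the wrist's pose just before it. camera_info takes no time and is no camera call.
- r.finish_job(): hands the job in; it is judged then, once.
Trained networks look in the newest picture that a camera, given by its name, has taken for a name from the list of things; names that differ only in an ending like _2 or _b are one class to them, and where a whole thing is asked for, a point or a joint stands for the part that bears it (a point fixed in the world has none). Each returns a list of dicts, best first, with "confidence" (0 to 1); they miss things now and then, are a little off and sometimes report something else, mostly with a low value. They report only what shows in the picture. A call takes as long as a camera call.
- nets.spot_in(camera, query): "box" ([left, top, width, height] as shares, 0 to 1, of the picture: columns of its width, rows of its height, round what is visible of it).
- nets.place_of(camera, query): "position" ([column, row] as shares, 0 to 1, of the picture: columns of its width, rows of its height: a listed point, or the origin of a listed thing).
The state is a dict: "clock": time; "q": joint angles; "qd": joint speeds; "joint_torque": joint torques, N m; "tool_pos": TCP position; "eef_rot": TCP orientation; "contact_force": force on the tool from outside, world axes, zero at the start; "moment": the same for the moment, N m; "opening": opening from 0.0 (shut) to 1.0 (fully open); "finger_force": force on a finger pad.
Only numpy, scipy, OpenCV 4.12 (cv2) and the standard library are available. Lean on these libraries where they do the work, as an engineer would, in place of code of your own. Each camera call takes 0.05 s, during which the arm holds its last target. There are 200 camera calls.

## Working session

There is one attempt and no reset: what is moved stays moved. The work goes in short steps, Python scripts to look and compute and a shell command to move; the robot and the scene stay as the last step left them, time stands still between calls to the robot, and variables do not carry over. Pictures are saved under pics/ and viewed, at most 14 in all, crops included, and the job is handed in when it is done.

```bash
ls; mkdir -p pics; cat > h.py <<'E'
import numpy as np, cv2
from plant import r, eyes, nets
from scipy.spatial.transform import Rotation as R
def cam(name):
    i=eyes.camera_info(name); K=np.array(i["K"])
    if name=="wrist":
        s=r.get_state(); T=np.eye(4); T[:3,:3]=R.from_quat(s["eef_rot"]).as_matrix(); T[:3,3]=s["tool_pos"]
        return K,T@np.array(i["T_tool_cam"])
    return K,np.linalg.inv(np.array(i["world_to_cam"]))
def ray_z(K,T,u,v,z):
    d=T[:3,:3]@np.linalg.solve(K,[u,v,1]); o=T[:3,3]
    return o+d*(z-o[2])/d[2]
def pt(K,T,u,v,d):
    return (T@np.append(np.linalg.solve(K,[u,v,1])*d,1))[:3]
Z=dict(bung_28_mid=.027,bung_38_mid=.028,bung_50_mid=.017,bung_60_mid=.019,socket_28=.022,socket_38=.022,socket_50=.022,socket_60=.022,wedge_mid=.0105,wax_tin_mid=.0135)
E
python3 - <<'E'
from h import *
s=r.get_state(); print(s)
for c in ("top","side"):
    K,T=cam(c); img,d=eyes.snapshot(c); cv2.imwrite(f"pics/{c}0.png",img)
    for n,z in Z.items():
        for o in nets.place_of(c,n)[:2]:
            u,v=o["position"][0]*560,o["position"][1]*420
            print(c,n,round(o["confidence"],2),round(u),round(v),ray_z(K,T,u,v,z).round(4))
E
```

```text
pics
{'clock': 0.0, 'q': array([-1.20521079,  0.68995976, -0.19450956,  1.56635076,  0.15732011,
        0.90249892, -0.21511226]), 'qd': array([ 0.00105437, -0.00186636,  0.00110214,  0.0003769 , -0.00034964,
        0.0010529 ,  0.00055365]), 'joint_torque': array([ 8.88958566e-04, -5.27573669e+01, -1.26713030e+00, -1.53426307e+01,
       -5.27948211e-02,  6.65924745e-03,  1.85164222e-04]), 'tool_pos': array([0.20343025, 0.59029512, 0.23792325]), 'eef_rot': array([ 1.65092385e-01,  9.86277686e-01, -9.08626213e-04, -7.41501286e-05]), 'contact_force': array([-0.00609873, -0.33233435,  0.69375194]), 'moment': array([-0.03635164, -0.10536497, -0.00760609]), 'finger_force': 0.0, 'opening': 1.0023522955601782}
top bung_28_mid 0.43 243 222 [0.4892 0.199  0.027 ]
top bung_28_mid 0.41 198 214 [0.5077 0.3138 0.027 ]
top bung_38_mid 0.48 205 239 [0.4456 0.2945 0.028 ]
top bung_50_mid 0.7 239 221 [0.4929 0.2097 0.017 ]
top bung_60_mid 0.77 232 183 [0.5896 0.2292 0.019 ]
top socket_28 0.97 206 243 [0.4342 0.2934 0.022 ]
top socket_28 0.9 196 192 [0.5657 0.3207 0.022 ]
top socket_38 0.97 206 243
[... 451 characters left out ...]
09 279 [0.4359 0.2929 0.028 ]
side bung_38_mid 0.34 240 285 [0.5621 0.3183 0.028 ]
side bung_50_mid 0.75 281 249 [0.4957 0.203  0.017 ]
side bung_60_mid 0.59 235 256 [0.5859 0.2338 0.019 ]
side socket_28 0.94 309 281 [0.4371 0.2928 0.022 ]
side socket_28 0.79 239 287 [0.563  0.3174 0.022 ]
side socket_38 0.94 309 281 [0.4371 0.2928 0.022 ]
side socket_38 0.79 239 287 [0.563  0.3174 0.022 ]
side socket_50 0.94 309 281 [0.4371 0.2928 0.022 ]
side socket_50 0.79 239 287 [0.563  0.3174 0.022 ]
side socket_60 0.94 309 281 [0.4371 0.2928 0.022 ]
side socket_60 0.79 239 287 [0.563  0.3174 0.022 ]
side wedge_mid 0.16 308 282 [0.4384 0.2828 0.0105]
side wax_tin_mid 0.78 324 216 [0.4066 0.0749 0.0135]
```

```bash
python3 - <<'E'
import cv2
t=cv2.imread("pics/top0.png")[140:290,150:400]; cv2.imwrite("pics/top0c.png",cv2.resize(t,None,fx=3.2,fy=3.2,interpolation=2))
t=cv2.imread("pics/side0.png")[180:330,180:400]; cv2.imwrite("pics/side0c.png",cv2.resize(t,None,fx=3.6,fy=3.6,interpolation=2))
E
```

```text
(no output)
```

View pics/top0c.png

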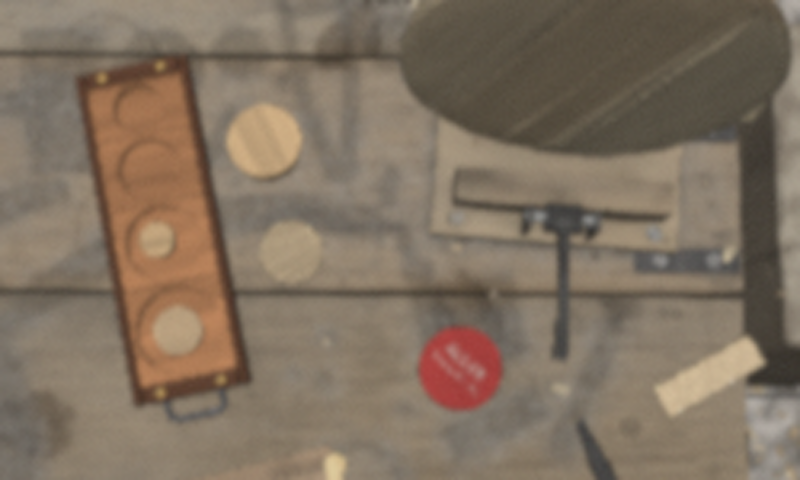

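View pics/side0c.png

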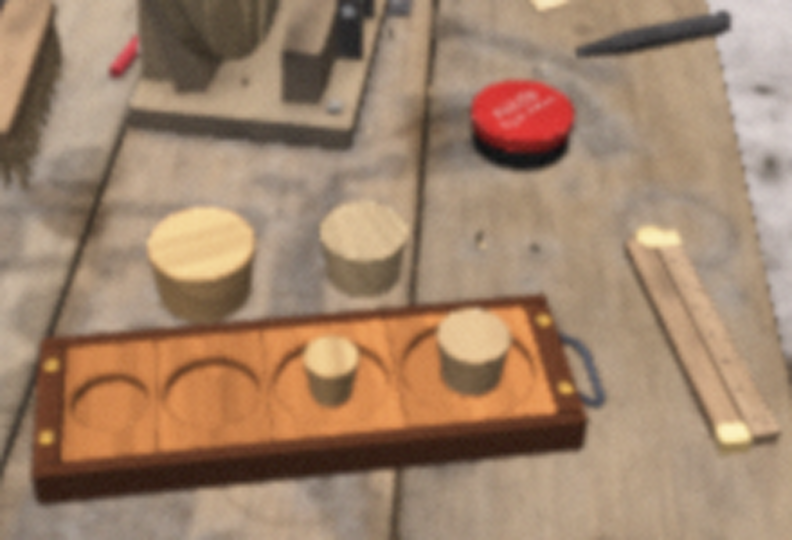

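The board runs from the far end, which has the smallest sockets, to the bail at the near end. In the top crop, bung 28 is in socket_50 at (157,238) and bung 38 is in socket_60 at (177,330). Bung 60 is at (264,140) and bung 50 at (291,250), both beside the board. I'll get the board frame and obstacle heights next.

```bash
python3 - <<'E'
from h import *
K,T=cam("top"); img,d=eyes.snapshot("top")
c=[ray_z(K,T,u,v,.024)[:2] for u,v in [(175,164.4),(208.1,157.8),(192.8,266),(227.5,259)]]
print(np.round(c,3)); ctr=np.mean(c,0); ax=(c[2]+c[3]-c[0]-c[1]); L=np.linalg.norm(ax)/2; ax/=np.linalg.norm(ax)
print("ctr",ctr,"ax",ax,"L",L,"angle",np.arctan2(ax[1],ax[0]))
for n,o in zip((28,38,50,60),(-.099,-.048,.013,.084)): print(n,(ctr+ax*o).round(4))
for u,v in [(300,150),(340,170),(280,155),(326,215),(326,240),(300,200)]: print(u,v,pt(K,T,u,v,d[v,u]).round(3))
s=r.get_state(); print(R.from_quat(s["eef_rot"]).as_matrix().round(3)); print(eyes.camera_info("wrist")); print(eyes.camera_info("side")["world_to_cam"])
E
```

```text
[[0.637 0.378]
 [0.656 0.293]
 [0.378 0.323]
 [0.395 0.237]]
ctr [0.51643018 0.30776598] ax [-0.97841917 -0.20662992] L 0.2661045053155658 angle -2.933463365741658
28 [0.6133 0.3282]
38 [0.5634 0.3177]
50 [0.5037 0.3051]
60 [0.4342 0.2904]
300 150 [0.623 0.07  0.21 ]
340 170 [ 0.599 -0.03   0.134]
280 155 [0.62  0.111 0.181]
326 215 [ 0.501 -0.004  0.078]
326 240 [ 0.439 -0.001  0.093]
300 200 [0.539 0.058 0.068]
[[-0.945  0.326  0.   ]
 [ 0.326  0.945  0.   ]
 [-0.     0.    -1.   ]]
{'K': array([[307.99054136,   0.        , 277.31073653],
       [  0.        , 307.99054136, 211.30071818],
       [  0.        ,   0.        ,   1.        ]]), 'T_tool_cam': array([[-4.75392303e-04, -9.63898775e-01, -2.66268522e-01,
         6.81344931e-02],
       [ 9.99999875e-01, -4.98808419e-04,  2.03125047e-05,
        -1.41676401e-03],
       [-1.52396179e-04, -2.66268479e-01,  9.63898892e-01,
        -1.46258098e-01],
       [ 0.00000000e+00,  0.00000000e+00,  0.00000000e+00,
         1.00000000e+00]])}
[[-9.96737247e-01 -8.04269868e-02  6.80890101e-03  5.10919274e-01]
 [-5.29741764e-02  5.88193951e-01 -8.06983031e-01  8.42532840e-04]
 [ 6.08982592e-02 -8.04710740e-01 -5.90535373e-01  9.47684672e-01]
 [ 0.00000000e+00  0.00000000e+00  0.00000000e+00  1.00000000e+00]]
```

```bash
python3 -m pendant '[{"dx":320,"dy":-300,"dz":0,"twist":0.54,"claw":1},{"dx":320,"dy":-300,"dz":0,"twist":0.54,"claw":1},{"dx":320,"dy":-300,"dz":0,"twist":0.54,"claw":1},{"dx":320,"dy":-300,"dz":0,"twist":0.54,"claw":1},{"dx":320,"dy":-300,"dz":0,"twist":0.54,"claw":1},{"dx":320,"dy":-300,"dz":0,"twist":0.54,"claw":1},{"dx":320,"dy":-300,"dz":0,"twist":0.54,"claw":1},{"dx":320,"dy":-300,"dz":0,"twist":0.54,"claw":1}]'
```

```text
clock: 1.95
tool_pos: [0.4968, 0.3158, 0.2389]
eef_rot: [-0.104, 0.995, 0.0, 0.0]
contact_force: [-0.7, 1.2, -0.7]
opening: 0.998
finger_force: 0.0
```

```bash
python3 -m pendant '[{"dx":0,"dy":0,"dz":0,"twist":0},{"dx":0,"dy":0,"dz":0,"twist":0}]'; python3 - <<'E'
from h import *
K,T=cam("wrist"); img,d=eyes.snapshot("wrist"); cv2.imwrite("pics/w1.png",img)
for n in ("bung_28_mid","bung_38_mid","bung_50_mid","bung_60_mid","socket_28","socket_38","socket_50","socket_60"):
    for o in nets.place_of("wrist",n)[:4]:
        u,v=o["position"][0]*560,o["position"][1]*420
        print(n,round(o["confidence"],2),round(u),round(v),ray_z(K,T,u,v,Z[n]).round(4))
print(r.get_state()["tool_pos"])
E
```

```text
bung_28_mid 0.9 268 191 [0.5045 0.3052 0.027 ]
bung_28_mid 0.47 268 274 [0.6097 0.3264 0.027 ]
bung_28_mid 0.19 268 189 [0.5017 0.3041 0.027 ]
bung_38_mid 0.67 268 127 [0.4323 0.2904 0.028 ]
bung_50_mid 0.71 185 165 [0.4956 0.2022 0.017 ]
bung_60_mid 0.81 194 238 [0.5841 0.2258 0.019 ]
bung_60_mid 0.54 269 238 [0.5647 0.3187 0.019 ]
bung_60_mid 0.16 79 58 [0.4048 0.075  0.019 ]
socket_28 0.95 271 132 [0.4373 0.2946 0.022 ]
socket_28 0.69 268 191 [0.5059 0.3055 0.022 ]
socket_28 0.66 272 240 [0.5664 0.3229 0.022 ]
socket_28 0.58 267 273 [0.6115 0.3252 0.022 ]
socket_38 0.95 271 132 [0.4373 0.2946 0.022 ]
socket_38 0.69 268 191 [0.5059 0.3055 0.022 ]
socket_38 0.66 272 240 [0.5664 0.3229 0.022 ]
socket_38 0.58 267 273 [0.6115 0.3252 0.022 ]
socket_50 0.95 271 132 [0.4373 0.2946 0.022 ]
socket_50 0.69 268 191 [0.5059 0.3055 0.022 ]
socket_50 0.66 272 240 [0.5664 0.3229 0.022 ]
socket_50 0.58 267 273 [0.6115 0.3252 0.022 ]
socket_60 0.95 271 132 [0.4373 0.2946 0.022 ]
socket_60 0.69 268 191 [0.5059 0.3055 0.022 ]
socket_60 0.66 272 240 [0.5664 0.3229 0.022 ]
socket_60 0.58 267 273 [0.6115 0.3252 0.022 ]
[0.49397872 0.31909627 0.23891765]validation failed for argument at $[0]...
```

View pics/w1.png

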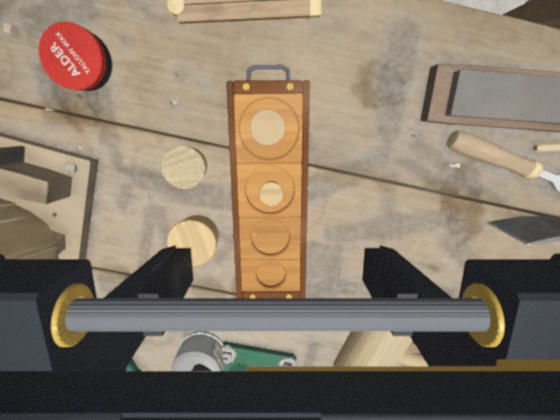

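```bash
python3 -m pendant '[{"dx":9,"dy":-12,"dz":-50,"twist":0,"claw":0.7},{"dx":9,"dy":-12,"dz":-100,"twist":0,"claw":0.7},{"dx":9,"dy":-12,"dz":-140,"twist":0,"claw":0.7},{"dx":9,"dy":-12,"dz":-170,"twist":0,"claw":0.7},{"dx":9,"dy":-12,"dz":-170,"twist":0,"claw":0.7},{"dx":9,"dy":-12,"dz":-170,"twist":0,"claw":0.7},{"dx":9,"dy":-12,"dz":-170,"twist":0,"claw":0.7}]' 10; python3 - <<'E'
from h import *
K,T=cam("wrist"); img,d=eyes.snapshot("wrist"); cv2.imwrite("pics/w2.png",img)
for n in ("bung_28_mid","bung_38_mid","socket_50"):
    for o in nets.place_of("wrist",n)[:2]:
        u,v=o["position"][0]*560,o["position"][1]*420
        print(n,round(o["confidence"],2),round(u),round(v),ray_z(K,T,u,v,Z[n]).round(4))
print(r.get_state()["tool_pos"])
E
```

```text
clock: 3.1
tool_pos: [0.5052, 0.3068, 0.0707]
eef_rot: [-0.104, 0.995, 0.001, 0.001]
contact_force: [1.1, -0.2, 0.6]
opening: 0.701
finger_force: 0.0
bung_28_mid 0.6 281 236 [0.5053 0.3083 0.027 ]
bung_38_mid 0.9 278 115 [0.4321 0.2903 0.028 ]
socket_50 0.72 277 310 [0.5636 0.3175 0.022 ]
socket_50 0.7 276 370 [0.6145 0.3273 0.022 ]
[0.50517721 0.30589091 0.07025839]
```

View pics/w2.png

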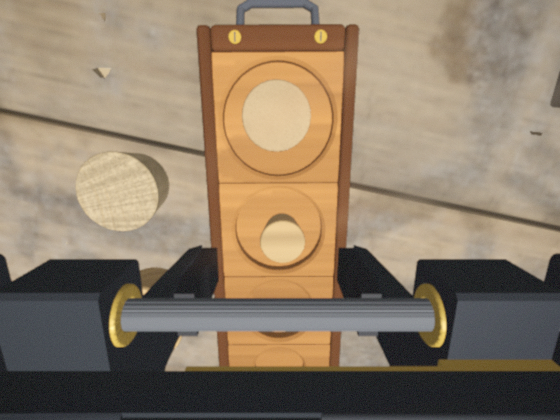

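The fingers straddle bung 28, whose top is at (282,240). Descend and grip.

```bash
python3 -m pendant '[{"dx":0,"dy":1,"dz":-25,"twist":0,"claw":0.7},{"dx":0,"dy":1,"dz":-44,"twist":0,"claw":0.7},{"dx":0,"dy":1,"dz":-44,"twist":0,"claw":0.7},{"dx":0,"dy":1,"dz":-44,"twist":0,"claw":0.2},{"dx":0,"dy":1,"dz":-44,"twist":0,"claw":0.2},{"dx":0,"dy":1,"dz":-44,"twist":0,"claw":0.2},{"dx":0,"dy":1,"dz":-44,"twist":0,"claw":0.2},{"dx":0,"dy":1,"dz":-44,"twist":0,"claw":0.2}]' 12
```

```text
clock: 4.1
tool_pos: [0.5044, 0.3064, 0.0249]
eef_rot: [-0.104, 0.995, 0.0, 0.0]
contact_force: [0.8, 1.0, -0.7]
opening: 0.303
finger_force: 12.0
```

```bash
python3 -m pendant '[{"dx":0,"dy":0,"dz":35,"twist":0,"claw":0.2},{"dx":0,"dy":0,"dz":50,"twist":0,"claw":0.2},{"dx":50,"dy":10,"dz":50,"twist":0,"claw":0.2},{"dx":90,"dy":18,"dz":50,"twist":0,"claw":0.2},{"dx":109,"dy":21,"dz":40,"twist":0,"claw":0.2},{"dx":109,"dy":21,"dz":25,"twist":0,"claw":0.2},{"dx":109,"dy":21,"dz":25,"twist":0,"claw":0.2},{"dx":109,"dy":21,"dz":25,"twist":0,"claw":0.2}]'; python3 - <<'E'
from h import *
for c in ("side","wrist"):
    img,d=eyes.snapshot(c); cv2.imwrite(f"pics/a_{c}.png",img)
a=cv2.resize(cv2.imread("pics/a_side.png")[200:320,170:360],None,fx=4,fy=4)
cv2.imwrite("pics/a_sc.png",a)
K,T=cam("wrist")
for n in ("bung_28_mid","socket_28"):
    for o in nets.place_of("wrist",n)[:4]:
        u,v=o["position"][0]*560,o["position"][1]*420
        print(n,round(o["confidence"],2),round(u),round(v),ray_z(K,T,u,v,Z[n]+(.027 if 'b' in n else 0)).round(4))
E
```

```text
clock: 4.9
tool_pos: [0.6111, 0.3273, 0.0489]
eef_rot: [-0.105, 0.994, -0.0, -0.002]
contact_force: [-0.9, 0.2, 0.4]
opening: 0.301
finger_force: 12.0
bung_28_mid 0.96 277 265 [0.6112 0.326  0.054 ]
bung_28_mid 0.31 281 164 [0.5608 0.3174 0.054 ]
socket_28 0.8 279 248 [0.6142 0.328  0.022 ]
socket_28 0.73 282 43 [0.5045 0.3058 0.022 ]
socket_28 0.6 280 166 [0.5657 0.318  0.022 ]
```

View pics/a_sc.png

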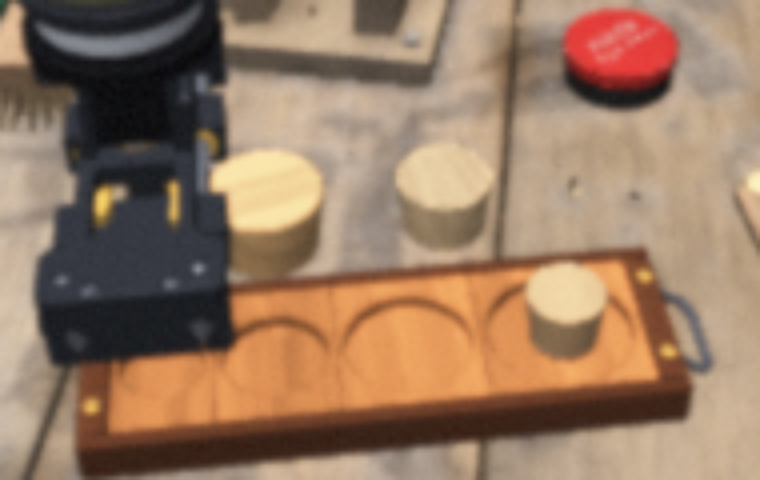

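Socket_50 is empty and bung 28 is in the hand above socket_28, where the gripper hides it. Lower, then release.

```bash
python3 -m pendant '[{"dx":1,"dy":0,"dz":0,"twist":0,"claw":0.2},{"dx":1,"dy":0,"dz":-12,"twist":0,"claw":0.2},{"dx":1,"dy":0,"dz":-22,"twist":0,"claw":0.2},{"dx":1,"dy":0,"dz":-24,"twist":0,"claw":0.2},{"dx":1,"dy":0,"dz":-24,"twist":0,"claw":0.2},{"dx":1,"dy":0,"dz":-24,"twist":0,"claw":0.2}]'
```

```text
clock: 5.7
tool_pos: [0.6141, 0.3272, 0.0252]
eef_rot: [-0.104, 0.995, -0.0, -0.0]
contact_force: [-0.8, 0.9, 0.1]
opening: 0.301
finger_force: 12.0
```

```bash
python3 -m pendant '[{"dx":0,"dy":0,"dz":0,"twist":0,"claw":0.5},{"dx":0,"dy":0,"dz":0,"twist":0,"claw":0.5},{"dx":0,"dy":0,"dz":0,"twist":0,"claw":0.5},{"dx":0,"dy":0,"dz":40,"twist":0,"claw":0.5},{"dx":-45,"dy":-9,"dz":50,"twist":0,"claw":0.7},{"dx":-90,"dy":-18,"dz":50,"twist":0,"claw":0.7},{"dx":-135,"dy":-27,"dz":50,"twist":0,"claw":0.7},{"dx":-181,"dy":-37,"dz":45,"twist":0,"claw":0.7}]'; python3 -m pendant '[{"dx":0,"dy":0,"dz":0,"twist":0,"claw":0.7},{"dx":0,"dy":0,"dz":0,"twist":0,"claw":0.7}]'; python3 - <<'E'
from h import *
K,T=cam("wrist");img,d=eyes.snapshot("wrist"); print(r.get_state()["tool_pos"])
for n in ("bung_38_mid","socket_60"):
    for o in nets.place_of("wrist",n)[:2]:
        u,v=o["position"][0]*560,o["position"][1]*420
        print(n,round(o["confidence"],2),round(u),round(v),ray_z(K,T,u,v,Z[n]).round(4))
K,T=cam("side");img,d=eyes.snapshot("side"); cv2.imwrite("pics/b_sc.png",cv2.resize(img[200:330,170:360],None,fx=4,fy=4))
E
```

```text
clock: 6.5
tool_pos: [0.4324, 0.2905, 0.0718]
eef_rot: [-0.103, 0.995, 0.001, 0.001]
contact_force: [-0.3, 1.5, -0.8]
opening: 0.701
finger_force: 0.0
clock: 6.7
tool_pos: [0.4326, 0.2906, 0.071]
eef_rot: [-0.105, 0.994, -0.0, -0.0]
contact_force: [0.9, 0.7, -0.9]
opening: 0.704
finger_force: 0.0
[0.43450397 0.29121491 0.07108807]
bung_38_mid 0.6 281 234 [0.431  0.2914 0.028 ]
socket_60 0.95 280 330 [0.5066 0.307  0.022 ]
```

View pics/b_sc.png

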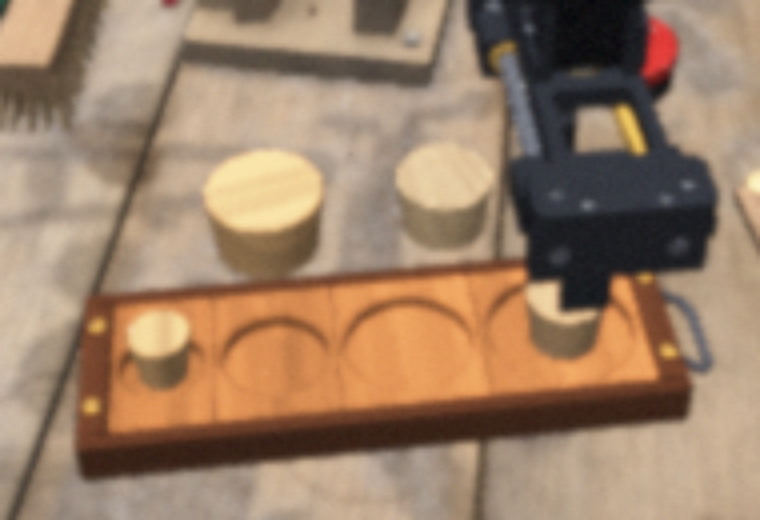

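Bung 28 stands in socket_28 at (160,348) and the gripper is over bung 38. Grip it.

```bash
python3 -m pendant '[{"dx":-1,"dy":0,"dz":-25,"twist":0,"claw":0.7},{"dx":-1,"dy":0,"dz":-45,"twist":0,"claw":0.7},{"dx":-1,"dy":0,"dz":-45,"twist":0,"claw":0.7},{"dx":-1,"dy":0,"dz":-45,"twist":0,"claw":0.3},{"dx":-1,"dy":0,"dz":-45,"twist":0,"claw":0.3},{"dx":-1,"dy":0,"dz":-45,"twist":0,"claw":0.3},{"dx":-1,"dy":0,"dz":-45,"twist":0,"claw":0.3},{"dx":-1,"dy":0,"dz":-45,"twist":0,"claw":0.3}]' 12
```

```text
clock: 7.7
tool_pos: [0.4325, 0.2904, 0.0258]
eef_rot: [-0.104, 0.995, 0.0, 0.0]
contact_force: [0.1, 0.5, -0.0]
opening: 0.41
finger_force: 12.0
```

```bash
python3 -m pendant '[{"dx":0,"dy":0,"dz":35,"twist":0,"claw":0.3},{"dx":0,"dy":0,"dz":40,"twist":0,"claw":0.3},{"dx":45,"dy":10,"dz":40,"twist":0,"claw":0.3},{"dx":90,"dy":19,"dz":40,"twist":0,"claw":0.3},{"dx":131,"dy":27,"dz":30,"twist":0,"claw":0.3},{"dx":131,"dy":27,"dz":25,"twist":0,"claw":0.3},{"dx":131,"dy":27,"dz":25,"twist":0,"claw":0.3},{"dx":131,"dy":27,"dz":25,"twist":0,"claw":0.3}]'; python3 - <<'E'
from h import *
img,d=eyes.snapshot("wrist")
K,T=cam("wrist")
for n in ("bung_38_mid","socket_38"):
    for o in nets.place_of("wrist",n)[:4]:
        u,v=o["position"][0]*560,o["position"][1]*420
        print(n,round(o["confidence"],2),round(u),round(v),ray_z(K,T,u,v,Z[n]+(.025 if 'b' in n else 0)).round(4))
E
```

```text
clock: 8.5
tool_pos: [0.5614, 0.3172, 0.0502]
eef_rot: [-0.105, 0.995, -0.0, -0.001]
contact_force: [0.2, 0.5, -0.5]
opening: 0.409
finger_force: 12.0
bung_38_mid 0.86 279 265 [0.5607 0.3165 0.053 ]
socket_38 0.84 280 147 [0.5051 0.3054 0.022 ]
```

```bash
python3 -m pendant '[{"dx":1,"dy":0,"dz":0,"twist":0,"claw":0.3},{"dx":1,"dy":0,"dz":-12,"twist":0,"claw":0.3},{"dx":1,"dy":0,"dz":-23,"twist":0,"claw":0.3},{"dx":1,"dy":0,"dz":-25,"twist":0,"claw":0.3},{"dx":1,"dy":0,"dz":-25,"twist":0,"claw":0.3},{"dx":1,"dy":0,"dz":-25,"twist":0,"claw":0.3}]'
```

```text
clock: 9.25
tool_pos: [0.564, 0.3172, 0.0252]
eef_rot: [-0.104, 0.995, -0.0, -0.0]
contact_force: [0.2, 0.2, 2.1]
opening: 0.414
finger_force: 12.0
```

```bash
python3 -m pendant '[{"dx":0,"dy":0,"dz":0,"twist":0,"claw":0.6},{"dx":0,"dy":0,"dz":0,"twist":0,"claw":0.6},{"dx":0,"dy":0,"dz":0,"twist":0,"claw":0.6},{"dx":0,"dy":0,"dz":40,"twist":0,"claw":0.6},{"dx":-10,"dy":-20,"dz":65,"twist":0.1,"claw":0.9},{"dx":-30,"dy":-50,"dz":65,"twist":0.25,"claw":0.9},{"dx":-50,"dy":-85,"dz":65,"twist":0.4,"claw":0.9},{"dx":-68,"dy":-114,"dz":65,"twist":0.55,"claw":0.9}]'; python3 -m pendant '[{"dx":0,"dy":0,"dz":0,"twist":0.15,"claw":0.9},{"dx":0,"dy":0,"dz":0,"twist":0.15,"claw":0.9},{"dx":0,"dy":0,"dz":0,"twist":0.15,"claw":0.9},{"dx":0,"dy":0,"dz":0,"twist":0.15,"claw":0.9}]'; python3 - <<'E'
from h import *
K,T=cam("wrist");img,d=eyes.snapshot("wrist"); print(r.get_state()["tool_pos"]); a=cv2.resize(img,(420,315))
for n in ("bung_50_mid","bung_60_mid"):
    for o in nets.place_of("wrist",n)[:2]:
        u,v=o["position"][0]*560,o["position"][1]*420
        print(n,round(o["confidence"],2),round(u),round(v),ray_z(K,T,u,v,Z[n]).round(4))
img,d=eyes.snapshot("side"); cv2.imwrite("pics/c.png",np.hstack([a,cv2.resize(img[200:330,170:330],(380,315))]))
E
```

```text
clock: 10.05
tool_pos: [0.4955, 0.2014, 0.091]
eef_rot: [-0.373, 0.928, -0.0, -0.0]
contact_force: [1.0, -0.9, -0.2]
opening: 0.897
finger_force: 0.0
clock: 10.45
tool_pos: [0.4969, 0.2045, 0.0908]
eef_rot: [-0.438, 0.899, 0.0, 0.001]
contact_force: [0.8, 0.3, 0.4]
opening: 0.899
finger_force: 0.0
[0.49675422 0.20443726 0.09075336]
bung_50_mid 0.83 278 220 [0.4959 0.2034 0.017 ]
bung_50_mid 0.29 346 326 [0.5081 0.3092 0.017 ]
bung_60_mid 0.75 211 308 [0.5835 0.2277 0.019 ]
bung_60_mid 0.45 346 325 [0.5069 0.3078 0.019 ]
```

View pics/c.png

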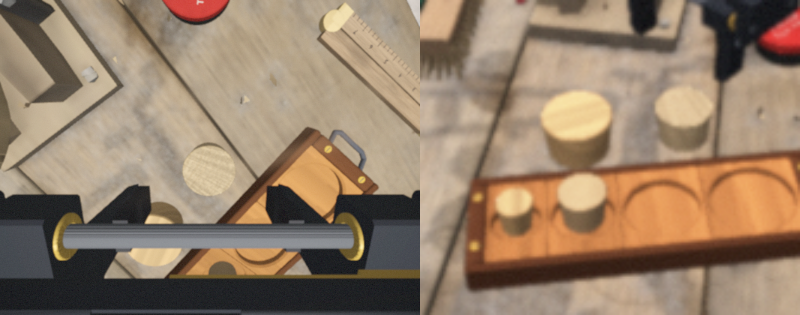

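Bungs 28 and 38 stand in their sockets, at (513,213) and (582,205) in the right pane. Bung 50 is centred between the fingers, so descend and grip.

```bash
python3 -m pendant '[{"dx":0,"dy":0,"dz":-35,"twist":0,"claw":0.8},{"dx":0,"dy":0,"dz":-60,"twist":0,"claw":0.8},{"dx":0,"dy":0,"dz":-75,"twist":0,"claw":0.8},{"dx":0,"dy":0,"dz":-75,"twist":0,"claw":0.8},{"dx":0,"dy":0,"dz":-75,"twist":0,"claw":0.45},{"dx":0,"dy":0,"dz":-75,"twist":0,"claw":0.45},{"dx":0,"dy":0,"dz":-75,"twist":0,"claw":0.45},{"dx":0,"dy":0,"dz":-75,"twist":0,"claw":0.45}]' 15
```

```text
clock: 11.45
tool_pos: [0.497, 0.2038, 0.0166]
eef_rot: [-0.439, 0.899, 0.0, 0.001]
contact_force: [0.4, -0.2, 3.9]
opening: 0.534
finger_force: 15.0
```

```bash
python3 -m pendant '[{"dx":0,"dy":0,"dz":35,"twist":0,"claw":0.45},{"dx":0,"dy":0,"dz":50,"twist":-0.14,"claw":0.45},{"dx":3,"dy":35,"dz":50,"twist":-0.28,"claw":0.45},{"dx":5,"dy":70,"dz":50,"twist":-0.42,"claw":0.45},{"dx":7,"dy":101,"dz":50,"twist":-0.56,"claw":0.45},{"dx":7,"dy":101,"dz":40,"twist":-0.70,"claw":0.45},{"dx":7,"dy":101,"dz":36,"twist":-0.70,"claw":0.45},{"dx":7,"dy":101,"dz":36,"twist":-0.70,"claw":0.45}]'; python3 - <<'E'
from h import *
img,d=eyes.snapshot("wrist"); cv2.imwrite("pics/d.png",img)
K,T=cam("wrist"); print(r.get_state()["tool_pos"])
for n in ("bung_50_mid","socket_50"):
    for o in nets.place_of("wrist",n)[:4]:
        u,v=o["position"][0]*560,o["position"][1]*420
        print(n,round(o["confidence"],2),round(u),round(v),ray_z(K,T,u,v,Z[n]+(.036 if 'b' in n else 0)).round(4))
E
```

```text
clock: 12.25
tool_pos: [0.503, 0.3029, 0.0512]
eef_rot: [-0.105, 0.994, -0.001, -0.001]
contact_force: [-0.6, 0.1, -0.3]
opening: 0.537
finger_force: 15.0
[0.50330462 0.3027914  0.05153178]
bung_50_mid 0.64 278 262 [0.5017 0.3017 0.053 ]
socket_50 0.66 285 128 [0.4364 0.2913 0.022 ]
```

```bash
python3 -m pendant '[{"dx":2,"dy":2,"dz":0,"twist":0,"claw":0.45},{"dx":2,"dy":2,"dz":-12,"twist":0,"claw":0.45},{"dx":2,"dy":2,"dz":-20,"twist":0,"claw":0.45},{"dx":2,"dy":2,"dz":-22,"twist":0,"claw":0.45},{"dx":2,"dy":2,"dz":-22,"twist":0,"claw":0.45},{"dx":2,"dy":2,"dz":-22,"twist":0,"claw":0.45}]'
```

```text
clock: 13.0
tool_pos: [0.5052, 0.306, 0.0296]
eef_rot: [-0.104, 0.995, -0.0, -0.0]
contact_force: [-0.6, -1.7, 4.9]
opening: 0.54
finger_force: 15.0
```

```bash
python3 -m pendant '[{"dx":0,"dy":0,"dz":0,"twist":0,"claw":0.75},{"dx":0,"dy":0,"dz":0,"twist":0,"claw":0.75},{"dx":0,"dy":0,"dz":0,"twist":0,"claw":0.75},{"dx":0,"dy":0,"dz":30,"twist":0,"claw":0.75},{"dx":0,"dy":0,"dz":65,"twist":0,"claw":1},{"dx":0,"dy":0,"dz":65,"twist":0,"claw":1}]'; python3 - <<'E'
from h import *
K,T=cam("top");img,d=eyes.snapshot("top")
v,u=np.mgrid[0:420,0:560]; P=np.linalg.solve(K,np.c_[u.ravel(),v.ravel(),np.ones(u.size)].T)*d.ravel()
P=(T[:3,:3]@P+T[:3,3:]).T; P=P[(d.ravel()>0)&(P[:,2]>.06)]
for x in np.arange(.46,.8,.03):
    q=P[(abs(P[:,0]-x)<.015)&(P[:,1]<.2)&(P[:,1]>-.1)]
    if len(q): i=q[:,1].argmax(); print(round(x,2),"max y",q[i].round(3),"zmax",q[:,2].max().round(3))
E
```

```text
clock: 13.6
tool_pos: [0.5076, 0.3083, 0.0985]
eef_rot: [-0.104, 0.995, 0.002, 0.003]
contact_force: [1.0, 0.5, 0.9]
opening: 0.906
finger_force: 0.0
0.46 max y [0.472 0.2   0.652] zmax 0.746
0.49 max y [0.479 0.2   0.642] zmax 0.653
0.52 max y [0.534 0.051 0.067] zmax 0.08
0.55 max y [0.56  0.07  0.063] zmax 0.071
0.58 max y [0.595 0.077 0.065] zmax 0.147
0.61 max y [0.619 0.124 0.152] zmax 0.289
0.64 max y [0.628 0.122 0.177] zmax 0.296
0.67 max y [0.655 0.053 0.273] zmax 0.287
0.73 max y [ 0.741 -0.08   0.063] zmax 0.063
0.76 max y [ 0.748 -0.076  0.06 ] zmax 0.064
```

```bash
python3 - <<'E'
from h import *
K,T=cam("top");img,d=eyes.snapshot("top")
v,u=np.mgrid[0:420,0:560]; P=np.linalg.solve(K,np.c_[u.ravel(),v.ravel(),np.ones(u.size)].T)*d.ravel()
P=(T[:3,:3]@P+T[:3,3:]).T; P=P[(d.ravel()>0)&(P[:,2]>.04)&(P[:,0]>.6)&(P[:,1]>.13)&(P[:,1]<.45)]
for y in np.arange(.15,.45,.03):
    q=P[abs(P[:,1]-y)<.015]
    if len(q): print(round(y,2),q[q[:,0].argmin()].round(3),q[:,2].max().round(3))
print(r.get_state()["q"].round(2))
E
```

```text
0.15 [0.713 0.14  0.043] 0.056
0.21 [0.785 0.225 0.153] 0.165
0.24 [0.706 0.249 0.11 ] 0.18
0.27 [0.706 0.263 0.108] 0.185
0.3 [0.625 0.289 0.155] 0.163
0.33 [0.753 0.33  0.127] 0.174
0.36 [0.752 0.364 0.133] 0.164
0.39 [0.759 0.375 0.127] 0.161
0.42 [0.719 0.421 0.082] 0.143
0.45 [0.698 0.449 0.043] 0.093
[-0.44  0.86 -0.32  1.78  0.45  0.58  0.74]
```

```bash
python3 -m pendant '[{"dx":0,"dy":0,"dz":0,"twist":0.15,"claw":1},{"dx":0,"dy":-20,"dz":0,"twist":0.3,"claw":1},{"dx":10,"dy":-40,"dz":0,"twist":0.45,"claw":1},{"dx":25,"dy":-60,"dz":0,"twist":0.6,"claw":1},{"dx":45,"dy":-78,"dz":0,"twist":0.75,"claw":1},{"dx":60,"dy":-78,"dz":0,"twist":0.9,"claw":1},{"dx":78,"dy":-78,"dz":0,"twist":1.01,"claw":1},{"dx":78,"dy":-78,"dz":0,"twist":1.01,"claw":1}]'; python3 -m pendant '[{"dx":0,"dy":0,"dz":0,"twist":0,"claw":0.95},{"dx":0,"dy":0,"dz":0,"twist":0,"claw":0.95}]'; python3 - <<'E'
from h import *
K,T=cam("wrist");img,d=eyes.snapshot("wrist"); print(r.get_state()["tool_pos"]); a=cv2.resize(img,(420,315))
for n in ("bung_60_mid",):
    for o in nets.place_of("wrist",n)[:2]:
        u,v=o["position"][0]*560,o["position"][1]*420
        print(n,round(o["confidence"],2),round(u),round(v),ray_z(K,T,u,v,Z[n]).round(4))
img,d=eyes.snapshot("side"); cv2.imwrite("pics/e.png",np.hstack([a,cv2.resize(img[200:330,170:330],(380,315))]))
E
```

```text
clock: 14.5
tool_pos: [0.5849, 0.227, 0.0928]
eef_rot: [-0.571, 0.821, 0.0, -0.0]
contact_force: [-0.5, 0.5, -0.1]
opening: 0.999
finger_force: 0.0
clock: 14.7
tool_pos: [0.5817, 0.2286, 0.0941]
eef_rot: [-0.572, 0.82, 0.0, -0.001]
contact_force: [-0.2, 0.1, -0.7]
opening: 0.954
finger_force: 0.0
[0.58187187 0.22878528 0.0943858 ]
bung_60_mid 0.55 274 221 [0.5838 0.2266 0.019 ]
```

View pics/e.png

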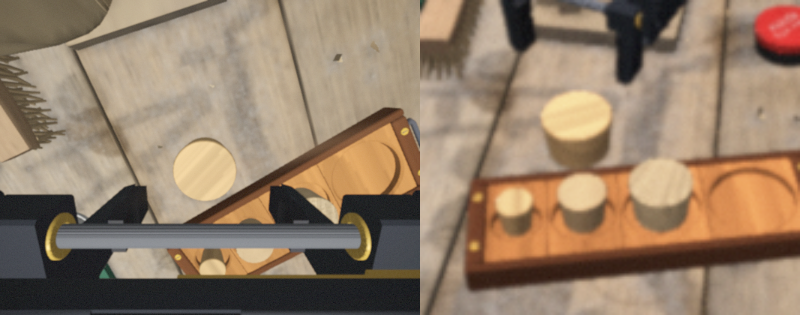

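Bung 50 stands in socket_50 at (660,195) in the right pane, and bung 60 is between the fingers. Descend and grip.

```bash
python3 -m pendant '[{"dx":2,"dy":-2,"dz":-30,"twist":0,"claw":0.9},{"dx":2,"dy":-2,"dz":-55,"twist":0,"claw":0.9},{"dx":2,"dy":-2,"dz":-75,"twist":0,"claw":0.9},{"dx":2,"dy":-2,"dz":-75,"twist":0,"claw":0.9},{"dx":2,"dy":-2,"dz":-75,"twist":0,"claw":0.55},{"dx":2,"dy":-2,"dz":-75,"twist":0,"claw":0.55},{"dx":2,"dy":-2,"dz":-75,"twist":0,"claw":0.55},{"dx":2,"dy":-2,"dz":-75,"twist":0,"claw":0.55}]' 18
```

```text
clock: 15.65
tool_pos: [0.586, 0.227, 0.0211]
eef_rot: [-0.572, 0.82, 0.0, 0.001]
contact_force: [-1.0, -1.0, 4.7]
opening: 0.66
finger_force: 18.0
```

```bash
python3 -m pendant '[{"dx":0,"dy":0,"dz":35,"twist":0,"claw":0.55},{"dx":0,"dy":0,"dz":60,"twist":0,"claw":0.55},{"dx":-40,"dy":5,"dz":65,"twist":-0.15,"claw":0.55},{"dx":-80,"dy":10,"dz":65,"twist":-0.3,"claw":0.55},{"dx":-120,"dy":20,"dz":65,"twist":-0.45,"claw":0.55},{"dx":-150,"dy":40,"dz":65,"twist":-0.6,"claw":0.55},{"dx":-150,"dy":64,"dz":65,"twist":-0.75,"claw":0.55},{"dx":-150,"dy":64,"dz":65,"twist":-0.9,"claw":0.55}]'; python3 -m pendant '[{"dx":0,"dy":0,"dz":-15,"twist":-0.11,"claw":0.55},{"dx":0,"dy":0,"dz":-30,"twist":-0.11,"claw":0.55},{"dx":0,"dy":0,"dz":-30,"twist":-0.11,"claw":0.55},{"dx":0,"dy":0,"dz":-30,"twist":-0.11,"claw":0.55}]'
python3 - <<'E'
from h import *
K,T=cam("wrist");img,d=eyes.snapshot("wrist"); print(r.get_state()["tool_pos"]); a=cv2.resize(img,(420,315))
for n in ("bung_60_mid","socket_60"):
    for o in nets.place_of("wrist",n)[:2]:
        u,v=o["position"][0]*560,o["position"][1]*420
        print(n,round(o["confidence"],2),round(u),round(v),ray_z(K,T,u,v,Z[n]+(.035 if 'b' in n else 0)).round(4))
img,d=eyes.snapshot("side"); cv2.imwrite("pics/f.png",np.hstack([a,cv2.resize(img[190:330,190:360],(380,315))]))
E
```

```text
clock: 16.45
tool_pos: [0.4341, 0.2956, 0.0857]
eef_rot: [-0.158, 0.987, 0.003, 0.001]
contact_force: [-0.7, -0.4, -1.0]
opening: 0.656
finger_force: 18.0
clock: 16.85
tool_pos: [0.4354, 0.2905, 0.055]
eef_rot: [-0.104, 0.995, 0.0, -0.0]
contact_force: [0.2, -0.6, -0.8]
opening: 0.658
finger_force: 18.0
[0.4355976  0.29061068 0.05528719]
bung_60_mid 0.82 277 262 [0.4349 0.2891 0.054 ]
```

View pics/f.png

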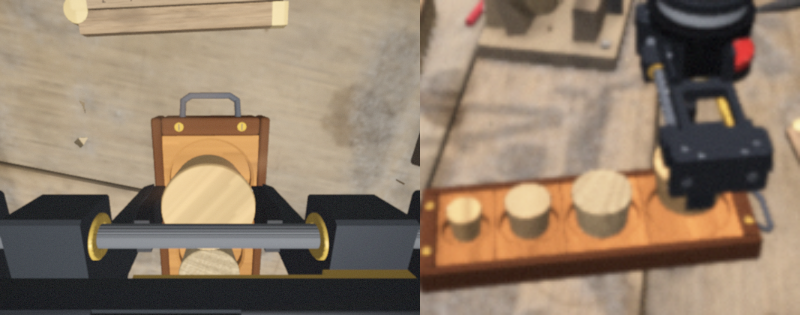

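Bung 60 is held upright over socket_60 at (207,195) in the left pane, and the other three are standing. Lower it 21 mm.

```bash
python3 -m pendant '[{"dx":0,"dy":0,"dz":-10,"twist":0,"claw":0.55},{"dx":0,"dy":0,"dz":-18,"twist":0,"claw":0.55},{"dx":0,"dy":0,"dz":-21,"twist":0,"claw":0.55},{"dx":0,"dy":0,"dz":-21,"twist":0,"claw":0.55},{"dx":0,"dy":0,"dz":-21,"twist":0,"claw":0.55}]'
```

```text
clock: 17.55
tool_pos: [0.4351, 0.2901, 0.0337]
eef_rot: [-0.104, 0.995, -0.0, -0.0]
contact_force: [-1.5, -0.2, 5.3]
opening: 0.659
finger_force: 18.0
```

```bash
python3 -m pendant '[{"dx":0,"dy":0,"dz":0,"twist":0,"claw":0.85},{"dx":0,"dy":0,"dz":0,"twist":0,"claw":0.85},{"dx":0,"dy":0,"dz":0,"twist":0,"claw":0.85},{"dx":0,"dy":0,"dz":30,"twist":0,"claw":0.85},{"dx":0,"dy":0,"dz":80,"twist":0,"claw":0.85},{"dx":0,"dy":0,"dz":130,"twist":0,"claw":0.85},{"dx":0,"dy":0,"dz":180,"twist":0,"claw":0.85},{"dx":0,"dy":0,"dz":200,"twist":0,"claw":0.85}]'
python3 - <<'E'
from h import *
K,T=cam("wrist");img,d=eyes.snapshot("wrist"); a=cv2.resize(img,(420,315))
S={28:(.614,.328),38:(.5638,.3178),50:(.5045,.3057),60:(.4352,.291)}
zc={28:.027,38:.028,50:.030,60:.032}
K2,T2=cam("side");img2,_=eyes.snapshot("side")
for c,k,t in (("wrist",K,T),("side",K2,T2)):
  for s in S:
    for o in nets.place_of(c,f"bung_{s}_mid")[:1]:
        u,v=o["position"][0]*560,o["position"][1]*420
        p=ray_z(k,t,u,v,zc[s]); print(c,s,round(o["confidence"],2),p.round(4),((p[:2]-S[s])*1e3).round(1))
cv2.imwrite("pics/g.png",np.hstack([a,cv2.resize(img2[190:330,190:360],(380,315))]))
E
```

```text
clock: 18.35
tool_pos: [0.4367, 0.2918, 0.2381]
eef_rot: [-0.104, 0.995, 0.002, 0.003]
contact_force: [1.2, 1.6, -0.2]
opening: 0.849
finger_force: 0.0
wrist 28 0.54 [0.506 0.306 0.027] [-108.  -22.]
wrist 38 0.79 [0.56   0.3173 0.028 ] [-3.8 -0.5]
wrist 50 0.62 [0.5055 0.3031 0.03  ] [ 1.  -2.6]
side 28 0.52 [0.6211 0.3302 0.027 ] [7.1 2.2]
side 38 0.58 [0.5655 0.3115 0.028 ] [ 1.7 -6.3]
side 50 0.8 [0.5117 0.3065 0.03  ] [7.2 0.8]
side 60 0.85 [0.4303 0.2884 0.032 ] [-4.9 -2.6]
```

View pics/g.png

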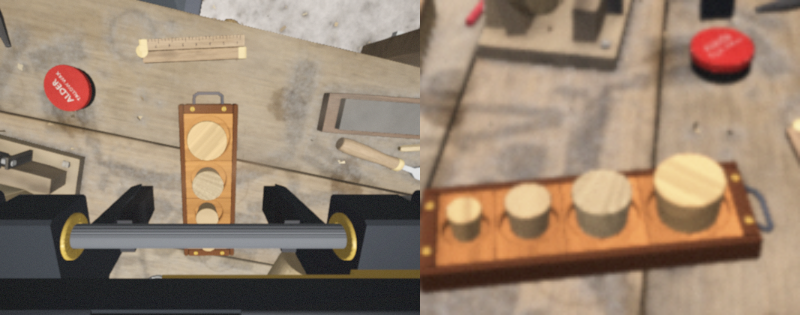

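All four stand upright in size order and the robot is clear of them, so I'll hand the job in.

```bash
python3 -m pendant '[{"dx":0,"dy":0,"dz":0,"twist":0,"claw":0.85},{"dx":0,"dy":0,"dz":0,"twist":0,"claw":0.85}]'; python3 -c "
from plant import r
print(r.finish_job())"
```

```text
clock: 19.05
tool_pos: [0.4352, 0.2903, 0.2334]
eef_rot: [-0.104, 0.995, -0.0, -0.0]
contact_force: [-0.5, 0.2, -0.4]
opening: 0.853
finger_force: 0.0
the job is handed in; nothing more can be done
None
```

I handed the job in at about 19 s: in the last pictures all four bungs stand upright in their own sockets, smallest to largest; I never went near the wax tin or the wedge, and the hand-in gave no verdict.

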